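# Open the double-latched fittings case

### The job

Open the green fittings case on the counter for a customer: draw its brass slide bolt fully back, gently raise the lid until the hidden safety catch stops it, then feel under the lid's front edge for the red catch lever and push it to the case's left until it stops, without forcing the lever or the lid. Then swing the lid open until it stands upright on its own, let go, and leave the other things on the counter where they are.

Things in the scene. Friction and masses are not known exactly. Their poses are not given: they have to be found in the camera images.
- case: green fittings case, fixed to the counter, 170 mm deep (x), 220 wide (y), 88 high shut, without handle; origin at the centre of its underside; x from its front to its hinges, y to its left (seen from the front), z up; all case coordinates here are in mm in this frame. Lower shell 60 high, walls 4. Lid: a shell 28 high, walls 4, hinged along the back; axis along y at x 82, z 60
- ledge_start (a point): right end of the search for the hidden safety catch: a point on the flat metal ledge inside the front wall, level with the rim (case x -68, y -75, z 60; ledge x -81 to -40). Always clear here. With the lid raised to the catch, the gap over the rim is about 48 high: closed fingers enter from the front, tilted some 40 degrees from straight down toward case +x
- ledge_mid (a point): point on the same ledge at case x -68, y 0. The catch (not measured) stands on the ledge: an upright red lever blade 5 thick in y, x -78 to -58, z 61 to 79. It sits at a y anywhere from -30 to 15, different each time. Push it toward +y from its right side: it swings aside about a pivot at x -46, under 2 to 7 N
- ledge_end (a point): point on the same ledge at case x -68, y 75. The lever blade swings about 18 mm toward this end, then meets its stop; there it frees the lid, and it stays. More than 30 N on the lever damages it. It binds while the lid is pulled up against it, so let the lid down a few mm first
- bolt_knob (a point): grip point of the brass bolt's upright round knob, 12 mm thick, on its axis, 14 below its top; shut it is at case x -114, y 40, z 74; the knob is free down to z 52. Beside it, on the lid's front, a steel keeper hook reaches out to x -99 at y 61 to 75, z 34 to 74
- bolt (a joint): travel of the brass slide bolt on the case's front, m: 0 to 0.004 shut (in the lid's keeper), 0.026 fully drawn, at its stop. Drawn by moving the knob toward case -y (to the right, seen from the front); rubs with about 3 N, stays where left; the lid is free from 0.02
- lid_handle (a point): centre of the red grip block on the lid, 18 mm in x, 36 wide in y, 22 high, its underside 15 above the lid's top, 27 behind the lid's front edge. With the lid shut it is 140 in front of the hinge axis and 54 above it (case x -58, y 0, z 114). Gripped on its two ends it can turn between the fingers as the lid swings
- lid (a joint): angle of the lid, rad: 0 shut, about 0.30 where the safety catch stops it (felt as a rise in force), 1.57 upright, 1.7 end stop. Stiff hinge: it stays where left, also when upright; 4 to 5 N at the handle moves it. Pulling it against the catch with more than 25 N at the handle damages the catch
- spin_filter: bystander, loose: white spin-on filter canister with a red label, 68 mm across, 88 mm tall; origin at the centre of its underside; leave it alone
- filter_box_0: bystander, loose: white and blue carton, 68x68x95 mm; origin at the centre of its underside; leave it alone
- filter_box_3: bystander, loose: orange and white carton, 66x66x100 mm; origin at the centre of its underside; leave it alone
- belt_box: bystander, loose: black and yellow striped carton, 90x70x45 mm; origin at the centre of its underside; leave it alone
- elec_tape: bystander, loose: black roll of tape lying flat, 62 mm across, 18 high; origin at the centre of its underside; leave it alone
- filter_box_2: bystander, loose: red and white carton, 50x60x90 mm; origin at the centre of its underside; leave it alone
- screwdriver: bystander, loose: red-handled screwdriver, 181 mm; origin at the centre of its underside; leave it alone

How it is judged:
By the outcome, as a careful person would: the job done as asked, in the order asked, and still so for the second after the job is handed in, with the robot touching nothing.
It also fails if it takes over 72 s, if anything falls off the work surface, if the arm or the gripper's body presses on something with over 40 N, if the wrist force passes 120 N, or if a joint passes its speed limit or range.

### The arm

A 6-joint arm with a two-finger parallel gripper is mounted at the origin on a cart in front of the work surface, level with it; the furniture and walls round the work are solid. World frame = base frame: x ahead of the robot, y to its left, z up, the work surface at z = 0. Lengths are in m, angles in degrees, forces in N, time in s.
With the tool pointing down it reaches from about 0.3 to 0.75 m from the base axis. Payload 8.5 kg.
Tool frame: the origin (TCP) lies on the centre line of the jaws, within the pads' length; the fingertips stand 17 mm ahead of it and the grasp point (between the pads) lies 2 mm behind it; z points along the fingers, y is the line along which they close (so a half turn about z gives the same grasp; the last joint's range is limited). The gripper opens to 85 mm and grips with 20 to 120 N. Pads are 22 mm wide; open, the fingers measure 114 mm over their backs; the gripper's body (76 mm by 85 mm) begins 54 mm behind the grasp point. The pads swing forward as they close: fully open they stand 13 mm farther back than shut.
Start: joints at [59.055, 21.807, 74.336, -0, 83.858, -12.336], TCP at [0.176, 0.521, 0.248] pointing down, gripper open.
Joint ranges: [-178.18, 178.18], [-50.72, 133.34], [12.68, 142.11], [-81.47, 261.47], [9.98, 163.14], [-165.26, 165.26]. Speed limits (degrees/s): [136.94, 136.94, 180, 180, 180, 180].

### API

Orientations are given as a 3x3 rotation matrix whose columns are the frame's x, y, z axes.
In Python, from rig import env gives the robot as it stands.
- The arm moves only by the shell command python3 -m handwheel 'ROWS' [OPENING] [FORCE]. ROWS is JSON, a list that holds one entry, the list of rows, each a list of 4 numbers: the shift along the tool's x, y, z in m, then the turn about the tool's z in rad. In form: [[[x, y, z, roll], ...]]. A call has 1 to 5 rows; each row shifts and turns the commanded pose from where the row before left it, along the tool's axes as they then stand; what a row does not reach is not made up. A row lasts 1/12 s, in which the tool goes at most 41.7 mm and 7.16 degrees, less where a joint would pass 70% of its speed; a pose out of reach is approached as far as the arm can. A call is refused whole if a number of a shift passes 0.0417 or a number of a turn 0.125, either way. A call with a gripper value outside its range is refused whole. OPENING is the opening in per cent of the stroke, from 0 (shut) to 100 (fully open), set as the call begins (- or left out, the last holds). The fingers move at their own pace and stop on an object; FORCE is the grip in N (left out, the last holds). Time passes only in rows, so rows that do not move let the fingers close. It gives the time, the measured TCP pose, the force and the opening at its end, in the units of the state.
- env.observe(): the state, without advancing time (a new reading comes with each control period).
- env.get_image(name): name is "side" or "top"; returns (picture, depth): 384x512x3 uint8, red, green, blue; 384x512 float32, m along the optical axis (not along the pixel's ray), 0 where there is no reading.
- env.camera_params(name): a dict with "K" (3x3 intrinsics, pixels), "rvec" (rotation vector, rad) and "tvec" (3), from world to camera coordinates, as OpenCV has them. Camera axes: x right, y down, z forward; pixel columns grow to the right and rows downward; lengths in m; the calibration is good to about 2 mm. A picture is of the moment at which its call begins. camera_params takes no time and is no camera call.
- env.close_job(): hands the job in, once; it reports no verdict.
The state is a dict: "time_s": time; "q": joint angles; "qvel": joint speeds; "joint_efforts": joint torques, N m; "position": TCP position; "tool_rot": TCP orientation; "ft_force": force on the tool from outside, world axes, zero at the start; "wrist_torque": the same for the moment, N m; "grip_width": finger opening in m.
Only numpy, scipy, OpenCV 4.12 (cv2) and the standard library are available. Lean on these libraries where they do the work, as an engineer would, in place of code of your own. Each camera call takes 0.05 s, during which the arm holds its last target. There are 200 camera calls.

## Working session

There is one attempt and no reset: what is moved stays moved. The work goes in short steps, Python scripts to look and compute and a shell command to move; the robot and the scene stay as the last step left them, time stands still between calls to the robot, and variables do not carry over. Pictures are saved under pics/ and viewed, on a budget of 10 in all, crops included, one or two more only if the job needs it, and the job is handed in when it is done.

```bash
ls; mkdir -p pics; cat > h.py <<'E'
import numpy as np, cv2
from rig import env
def snap(n,f):
    im,d=env.get_image(n); cv2.imwrite('pics/'+f+'.png',im[...,::-1]); np.save('pics/'+f+'.npy',d); return im,d
def w(n,d,u,v):
    c=env.camera_params(n);K=np.array(c['K']);R=cv2.Rodrigues(np.array(c['rvec'],float))[0];t=np.array(c['tvec']).ravel()
    z=d[v,u]; p=np.linalg.inv(K)@[u,v,1]*z
    return R.T@(p-t)
E
python3 - <<'E'
from h import *
for n in('top','side'): snap(n,n+'0')
a=cv2.imread('pics/top0.png');b=cv2.imread('pics/side0.png')
s=env.observe();print(s)
for n in('top','side'):
    c=env.camera_params(n);R=cv2.Rodrigues(np.array(c['rvec'],float))[0];print(n,-R.T@np.array(c['tvec']).ravel(),R.round(2).tolist(),c['K'])
E
```

```text
pics
{'time_s': 0.1, 'q': array([ 5.90545145e+01,  2.18375548e+01,  7.43808436e+01,  3.42632383e-04,
        8.38597194e+01, -1.23366284e+01]), 'qvel': array([ 0.02495489, -0.12490941, -0.11097103,  0.13150782, -0.11903692,
        0.07298529]), 'joint_efforts': array([ 3.59964935e-03, -4.49216795e+01, -2.31654632e+01, -1.71327260e-04,
        3.69535017e-03,  2.40814336e-05]), 'position': array([0.17538189, 0.52101773, 0.24776698]), 'tool_rot': array([[-9.47718782e-01,  3.19105958e-01, -7.06195986e-04],
       [ 3.19106601e-01,  9.47718111e-01, -1.16628190e-03],
       [ 2.97107224e-04, -1.33065906e-03, -9.99999071e-01]]), 'ft_force': array([-0.24298778,  0.26899504, -0.74522126]), 'wrist_torque': array([-0.05881309, -0.00280385, -0.07378926]), 'grip_width': 0.08567226182321819}
top [0.34988059 0.13323674 1.63862947] [[0.0, -1.0, 0.01], [-0.99, -0.01, -0.13], [0.13, -0.01, -0.99]] [[494.69502643   0.         257.79271759]
 [  0.         494.69502643 182.38063557]
 [  0.           0.           1.        ]]
side [0.59201874 1.46275195 0.90260398] [[-1.0, 0.0, 0.02], [-0.02, 0.51, -0.86], [-0.01, -0.86, -0.51]] [[450.35837129   0.         251.66490905]
 [  0.         450.35837129 187.79905882]
 [  0.           0.           1.        ]]
```

View pics/top0.png

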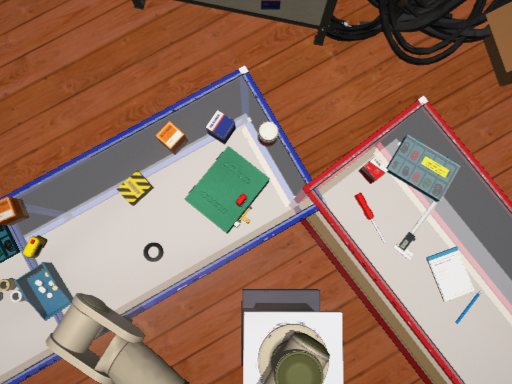

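View pics/side0.png

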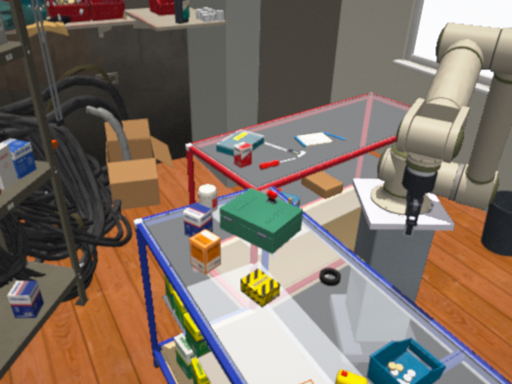

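```bash
python3 - <<'E'
from h import *
a=cv2.imread('pics/top0.png');d=np.load('pics/top0.npy')
cv2.imwrite('pics/c1.png',cv2.resize(a[140:240,175:300],None,fx=6,fy=6,interpolation=cv2.INTER_CUBIC))
c=env.camera_params('top');K=np.array(c['K']);R=cv2.Rodrigues(np.array(c['rvec'],float))[0];t=np.array(c['tvec']).ravel()
v,u=np.mgrid[:384,:512];P=np.stack([(u-K[0,2])/K[0,0]*d,(v-K[1,2])/K[1,1]*d,d],-1)
W=(P-t)@R
np.save('pics/W.npy',W)
r,g,b=[a[...,i].astype(int) for i in(2,1,0)]
m=(g>r+20)&(g>b+10)&(W[...,2]>.08)&(W[...,2]<.095)&(u>180)&(u<275)&(v>140)&(v<240)
q=W[m];print(m.sum(),q.mean(0))
rect=cv2.minAreaRect(q[:,:2].astype(np.float32));print(rect,cv2.boxPoints(rect))
m2=(r>150)&(g<70)&(b<70)&(u>220)&(u<262)&(v>180)&(v<220);print(m2.sum(),W[m2].mean(0),np.median(W[m2],0))
for p in [(300,200),(306,212),(270,233),(245,70)]: print(p,W[p[1],p[0]])
E
```

```text
3396 [0.53712852 0.21619485 0.08626171]
((0.5374929904937744, 0.21497540175914764), (0.17026235163211823, 0.21883311867713928), 51.818504333496094) [[0.39886117 0.21569383]
 [0.57087636 0.08042113]
 [0.6761248  0.21425697]
 [0.5041096  0.34952968]]
55 [0.50164725 0.16901879 0.12210271] [0.50074019 0.1684967  0.12253964]
(300, 200) [ 0.51082634 -0.02522952 -0.00122003]
(306, 212) [ 0.47038183 -0.04412667  0.00595106]
(270, 233) [0.40075259 0.0748102  0.00378605]
(245, 70) [ 0.96020091  0.16154904 -0.00198683]
```

View pics/c1.png

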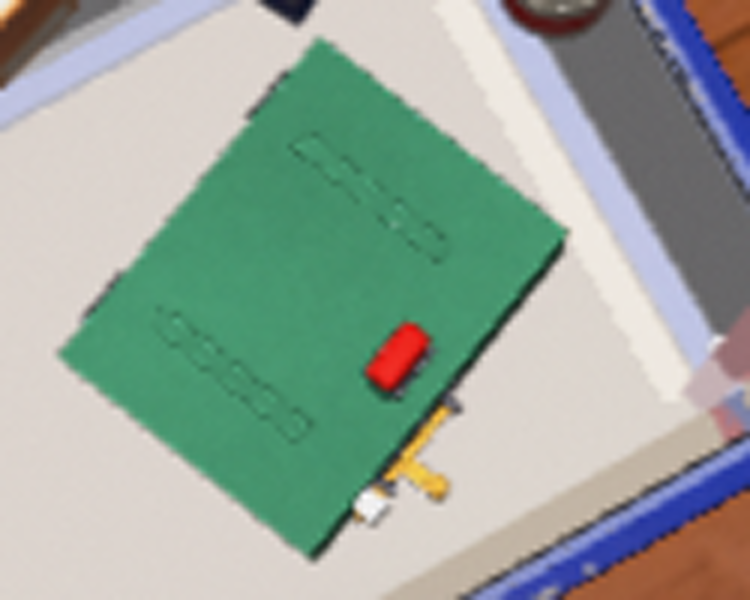

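```bash
cat > st.py <<'E'
from h import *
C=np.array([.5375,.215,0]);a=np.radians(51.82)
RC=np.array([[np.cos(a),-np.sin(a),0],[np.sin(a),np.cos(a),0],[0,0,1]])
def case(p): return RC.T@(np.asarray(p)-C)*1000
def st():
    s=env.observe();T=np.array(s['tool_rot'])
    print('t%.2f case mm'%s['time_s'],case(s['position']).round(1),'Fcase',(RC.T@s['ft_force']).round(1),'w',round(s['grip_width']*1000,1),'q',np.round(s['q'],1).tolist())
    print(' tool in case',(RC.T@T).round(3).tolist())
    return s,T
def go(x,y,z):
    s,T=st();d=RC@(np.array([x,y,z])/1000)+C-np.array(s['position']);print(' tool shift',(T.T@d*1000).round(1),'mm')
if __name__=='__main__':
    import sys
    if len(sys.argv)>3: go(*map(float,sys.argv[1:4]))
    else: st()
E
python3 -m handwheel --help | head -20
python3 -m handwheel '[[[0,0,0,0.125],[0,0,0,0.125],[0,0,0,0.125],[0,0,0,0.125],[0,0,0,0.125]]]' 60 40
python3 -m handwheel '[[[0,0,0,0.125],[0,0,0,0.125],[0,0,0,0.125],[0,0,0,0.125],[0,0,0,0.125]]]' 
python3 -m handwheel '[[[0,0,0,0.125],[0,0,0,0.125],[0,0,0,0.125],[0,0,0,0.125],[0,0,0,0.125]]]'
python3 -m handwheel '[[[0,0,0,0.038],[0,0,0,0]]]'
python3 st.py -116 40 140
```

```text
time_s: 0.52
position: [0.1754, 0.5211, 0.2479]
tool_rot: [[-0.577, 0.817, -0.0], [0.817, 0.577, -0.001], [-0.0, -0.001, -1.0]]
ft_force: [-0.0, 1.0, 0.1]
grip_width: 0.0517
time_s: 0.93
position: [0.1754, 0.5211, 0.2479]
tool_rot: [[0.01, 1.0, -0.0], [1.0, -0.01, -0.001], [-0.001, -0.0, -1.0]]
ft_force: [-0.5, 0.5, 0.1]
grip_width: 0.051
time_s: 1.35
position: [0.1755, 0.5211, 0.2479]
tool_rot: [[0.593, 0.805, -0.0], [0.805, -0.593, -0.001], [-0.001, 0.0, -1.0]]
ft_force: [-0.1, 0.3, -0.1]
grip_width: 0.0512
time_s: 1.52
position: [0.1754, 0.5211, 0.248]
tool_rot: [[0.62, 0.785, -0.0], [0.785, -0.62, -0.001], [-0.001, 0.0, -1.0]]
ft_force: [0.1, 0.1, -0.3]
grip_width: 0.0512
t1.52 case mm [ 16.8 473.8 248. ] Fcase [ 0.2 -0.  -0.3] w 51.2 q [59.1, 21.8, 74.4, -0.0, 83.9, 97.3]
 tool in case [[1.0, -0.002, -0.001], [-0.002, -1.0, -0.0], [-0.001, 0.0, -1.0]]
 tool shift [-131.9  434.1  108.1] mminvalid input: not JSON, or not a number
```

```bash

python3 -m handwheel '[[[-0.011,0.036,0,0],[-0.011,0.036,0,0],[-0.011,0.036,0,0],[-0.011,0.036,0,0],[-0.011,0.036,0,0]]]' >/dev/null
python3 -m handwheel '[[[-0.011,0.036,0,0],[-0.011,0.036,0,0],[-0.011,0.036,0,0],[-0.011,0.036,0,0],[-0.011,0.036,0,0]]]' >/dev/null
python3 -m handwheel '[[[-0.011,0.036,0.02,0],[-0.011,0.036,0.03,0],[0,0,0.03,0],[0,0,0,0]]]' >/dev/null
python3 st.py -117 40 75
python3 - <<'E'
from h import *
a,d=snap('top','t2');b,e=snap('side','s2')
A=cv2.resize(a[170:250,190:290],None,fx=4,fy=4);B=cv2.resize(b[160:260,200:325],None,fx=3.2,fy=3.2)
cv2.imwrite('pics/c2.png',np.hstack([A,B])[...,::-1])
E
```

```text
t2.68 case mm [-115.8   47.8  168.5] Fcase [-0.3  0.1 -1.7] w 51.4 q [4.8, 17.4, 96.0, 0.0, 67.2, 43.1]
 tool in case [[1.0, -0.002, -0.006], [-0.002, -1.0, 0.007], [-0.006, -0.007, -1.0]]
 tool shift [-0.6  8.5 93.5] mm
```

View pics/c2.png

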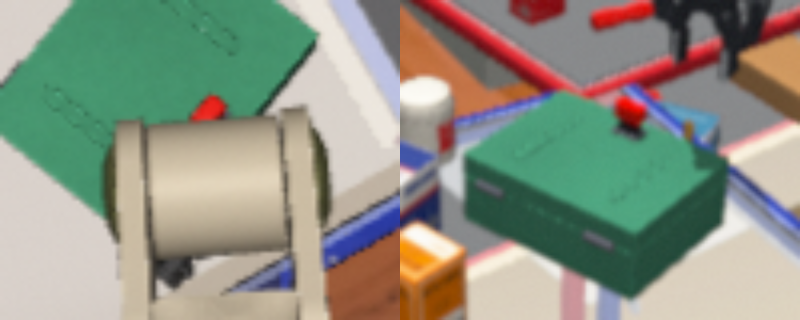

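```bash

python3 -m handwheel '[[[0,0.0085,0.03,0],[0,0,0.03,0],[0,0,0.02,0],[0,0,0.013,0],[0,0,0,0]]]' >/dev/null
python3 st.py -117 40 75
python3 -m handwheel '[[[0,0,0,0],[0,0,0,0],[0,0,0,0],[0,0,0,0],[0,0,0,0]]]' 0 25
python3 st.py
```

```text
t3.20 case mm [-113.1   40.    79.5] Fcase [ 1.   1.1 -0.3] w 51.5 q [4.3, 25.4, 102.0, 0.0, 52.6, 42.4]
 tool in case [[1.0, 0.002, -0.001], [0.002, -1.0, 0.001], [-0.001, -0.001, -1.0]]
 tool shift [-3.8  0.   4.5] mm
time_s: 3.62
position: [0.438, 0.1497, 0.0814]
tool_rot: [[0.618, 0.786, 0.005], [0.786, -0.618, -0.0], [0.003, 0.004, -1.0]]
ft_force: [1.9, -2.0, 7.3]
grip_width: 0.0109
t3.62 case mm [-112.8   37.9   81.4] Fcase [-0.4 -2.7  7.3] w 10.9 q [4.2, 25.3, 101.9, -0.0, 52.6, 42.4]
 tool in case [[1.0, -0.0, 0.003], [-0.0, -1.0, -0.004], [0.003, 0.004, -1.0]]
```

```bash

python3 -m handwheel '[[[0,0.005,0,0],[0,0.005,0,0],[0,0.005,0,0],[0,0.004,0,0],[0,0,0,0]]]' >/dev/null
python3 st.py
python3 -m handwheel '[[[0,0.003,0,0],[0,0.003,0,0],[0,0,0,0]]]' >/dev/null
python3 st.py
```

```text
t4.03 case mm [-112.9   19.1   81.4] Fcase [-0.4 -0.1  7.8] w 11.0 q [2.6, 26.1, 100.3, 0.0, 53.5, 40.8]
 tool in case [[1.0, -0.001, 0.003], [-0.001, -1.0, -0.002], [0.003, 0.002, -1.0]]
t4.28 case mm [-112.9   13.5   81.3] Fcase [0.1 0.5 8.7] w 10.8 q [2.1, 26.3, 99.7, 0.0, 53.8, 40.3]
 tool in case [[1.0, -0.001, 0.002], [-0.001, -1.0, -0.002], [0.002, 0.002, -1.0]]
```

```bash

python3 -m handwheel '[[[0,0.002,0,0],[0,0,0,0]]]' |grep force
python3 st.py
python3 -m handwheel '[[[0,0.002,0,0],[0,0,0,0]]]'  |grep force
python3 st.py
```

```text
ft_force: [-0.9, 1.2, 9.2]
t4.45 case mm [-112.9   11.7   81.3] Fcase [0.4 1.4 9.2] w 10.9 q [2.0, 26.4, 99.6, 0.1, 53.9, 40.2]
 tool in case [[1.0, -0.001, 0.002], [-0.001, -1.0, -0.002], [0.002, 0.002, -1.0]]
ft_force: [-6.6, 8.3, 13.8]
t4.62 case mm [-113.    11.4   81.3] Fcase [ 2.5 10.3 13.8] w 10.6 q [1.9, 26.4, 99.5, 0.2, 54.1, 40.0]
 tool in case [[1.0, -0.001, 0.002], [-0.001, -1.0, 0.002], [0.002, -0.002, -1.0]]
```

```bash

python3 -m handwheel '[[[0,-0.001,0,0],[0,0,0,0],[0,0,0,0],[0,0,0,0],[0,0,-0.01,0]]]' 60 >/dev/null
python3 -m handwheel '[[[0,0,-0.03,0],[0,0,-0.03,0],[0,0,-0.02,0],[0.027,0.006,0,0],[0.027,0.006,0,0]]]'  >/dev/null
python3 -m handwheel '[[[0,0,0,0],[0,0,0,0]]]'  |grep force
python3 st.py -58 0 114
```

```text
ft_force: [-1.0, -0.1, 0.1]
t5.62 case mm [-59.2  -0.9 169.4] Fcase [-0.7  0.7  0.1] w 51.0 q [5.7, 23.9, 85.1, -0.0, 71.1, 43.8]
 tool in case [[1.0, 0.0, -0.001], [0.0, -1.0, 0.0], [-0.001, -0.0, -1.0]]
 tool shift [ 1.3 -0.9 55.4] mm
```

```bash

python3 -m handwheel '[[[0.001,0,0.02,0],[0,0,0.02,0],[0,0,0.015,0],[0,0,0,0]]]'  |grep force
python3 -m handwheel '[[[0,0,0,0],[0,0,0,0],[0,0,0,0],[0,0,0,0]]]' 0 30 |grep force
python3 st.py
python3 -m handwheel '[[[0.001,0,-0.004,0],[0.001,0,-0.004,0],[0,0,0,0]]]' |grep force
python3 st.py
```

```text
ft_force: [-0.2, -1.2, -0.4]
ft_force: [4.1, -5.7, -4.7]
t6.28 case mm [-59.1  -2.1 115.8] Fcase [-1.9 -6.7 -4.7] w 35.9 q [5.6, 27.6, 89.1, -0.1, 63.2, 43.9]
 tool in case [[1.0, -0.001, -0.0], [-0.001, -1.0, -0.002], [-0.0, 0.002, -1.0]]
ft_force: [5.7, 1.5, -2.7]
t6.53 case mm [-55.7  -2.2 124.3] Fcase [ 4.7 -3.5 -2.7] w 35.4 q [5.9, 27.2, 88.1, 0.0, 64.4, 44.1]
 tool in case [[1.0, -0.001, 0.003], [-0.001, -1.0, -0.003], [0.003, 0.003, -1.0]]
```

```bash

python3 -m handwheel '[[[0.002,0,-0.004,0],[0.002,0,-0.004,0],[0.002,0,-0.004,0],[0,0,0,0]]]' |grep force
python3 st.py|head -1
python3 -m handwheel '[[[0.0025,0,-0.004,0],[0.0025,0,-0.004,0],[0,0,0,0]]]' |grep force
python3 st.py |head -1
python3 -m handwheel '[[[0.0025,0,-0.004,0],[0,0,0,0]]]' |grep force
python3 st.py |head -1
```

```text
ft_force: [5.8, 0.2, -2.9]
t6.87 case mm [-49.8  -2.2 136.3] Fcase [ 3.7 -4.4 -2.9] w 35.7 q [6.3, 26.7, 86.5, -0.0, 66.5, 44.6]
ft_force: [6.6, -2.1, -2.6]
t7.12 case mm [-45.   -2.2 144.2] Fcase [ 2.5 -6.5 -2.6] w 35.7 q [6.7, 26.6, 85.2, -0.0, 68.0, 44.9]
ft_force: [6.5, 0.3, -4.0]
t7.28 case mm [-42.6  -2.2 148.1] Fcase [ 4.3 -4.9 -4. ] w 35.3 q [6.9, 26.5, 84.6, -0.0, 68.7, 45.1]
```

```bash

python3 -m handwheel '[[[0.002,0,-0.003,0],[0,0,0,0]]]' |grep force
python3 -m handwheel '[[[0.001,0,-0.0015,0],[0,0,0,0]]]' |grep force
python3 -m handwheel '[[[0.001,0,-0.0015,0],[0,0,0,0]]]' |grep force
python3 st.py |head -1
```

```text
ft_force: [6.8, 0.0, -5.4]
ft_force: [6.8, -0.6, -8.7]
ft_force: [6.4, -1.1, -7.2]
t7.78 case mm [-38.8  -2.2 153.5] Fcase [ 3.1 -5.7 -7.2] w 35.5 q [7.2, 26.4, 83.6, -0.0, 69.8, 45.4]
```

```bash

python3 -m handwheel '[[[0.001,0,-0.0015,0],[0,0,0,0]]]' |grep force
python3 st.py |head -1
python3 -m handwheel '[[[0.001,0,-0.0015,0],[0,0,0,0]]]' |grep force
python3 st.py |head -1
```

```text
ft_force: [7.8, -0.2, -9.0]
t7.95 case mm [-37.7  -2.1 155. ] Fcase [ 4.7 -6.3 -9. ] w 35.9 q [7.3, 26.4, 83.4, -0.0, 70.0, 45.5]
ft_force: [8.2, 0.6, -10.3]
t8.12 case mm [-36.7  -2.2 156.3] Fcase [  5.5  -6.1 -10.3] w 35.9 q [7.3, 26.4, 83.1, -0.0, 70.3, 45.6]
```

```bash

python3 -m handwheel '[[[0.001,0,-0.0015,0],[0,0,0,0]]]' |grep force
python3 -m handwheel '[[[0.001,0,-0.0015,0],[0,0,0,0]]]' |grep force
python3 st.py |head -1
python3 - <<'E'
from h import *
b,e=snap('side','s3')
cv2.imwrite('pics/c3.png',cv2.resize(b[160:270,195:335],None,fx=5,fy=5,interpolation=cv2.INTER_CUBIC)[...,::-1])
E
```

```text
ft_force: [9.1, -1.7, -15.9]
ft_force: [10.0, -4.6, -23.4]
t8.45 case mm [-36.   -2.1 157.3] Fcase [  2.6 -10.7 -23.4] w 35.4 q [7.4, 26.5, 82.8, -0.2, 70.8, 45.7]
```

View pics/c3.png

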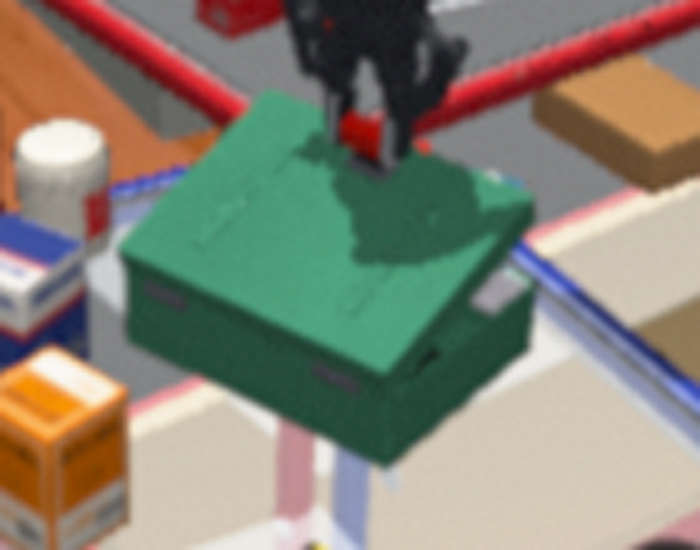

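```bash

python3 -m handwheel '[[[-0.002,0,0.003,0],[-0.002,0,0.003,0],[-0.001,0,0.002,0],[0,0,0,0]]]' |grep force
python3 st.py |head -1
python3 -m handwheel '[[[-0.001,0,0.001,0],[0,0,0,0]]]' |grep force
python3 st.py |head -1
```

```text
ft_force: [4.4, -3.3, 2.3]
t8.83 case mm [-39.8  -2.1 152.3] Fcase [ 0.2 -5.5  2.3] w 35.3 q [7.1, 26.4, 83.9, -0.0, 69.4, 45.4]
ft_force: [4.1, -1.9, 2.6]
t9.00 case mm [-40.6  -2.1 151.4] Fcase [ 1.  -4.4  2.6] w 35.2 q [7.0, 26.4, 84.1, -0.0, 69.2, 45.3]
```

```bash

python3 -m handwheel '[[[-0.001,0,0.0015,0],[-0.001,0,0.0015,0],[0,0,0,0]]]' |grep force
python3 st.py |head -1
python3 -m handwheel '[[[0,0,0,0],[0,0,0,0],[0,0,0,0],[0,0,-0.02,0],[0,0,-0.04,0]]]' 60 >/dev/null
python3 -m handwheel '[[[0,0,-0.04,0],[0,-0.04,-0.03,0],[0.02,-0.04,0,0],[0.02,-0.04,0,0],[0.02,-0.04,0,0]]]' 0 >/dev/null
python3 -m handwheel '[[[0.02,-0.04,0,0],[0.02,-0.04,0,0],[0.02,-0.04,0,0],[0.02,-0.04,0,0],[0.02,-0.04,0,0]]]' >/dev/null
python3 -m handwheel '[[[0.02,-0.04,0,0],[0.02,-0.02,0,0],[0,0,0,0]]]' >/dev/null
python3 st.py 
python3 -m handwheel '[[[0.04,0,0,0],[0.04,0,0,0],[0.04,0,0,0],[0,0,0,0]]]' >/dev/null
python3 st.py
```

```text
ft_force: [4.6, -4.5, 2.3]
t9.25 case mm [-43.   -2.1 148.1] Fcase [-0.7 -6.4  2.3] w 35.5 q [6.9, 26.5, 84.6, -0.1, 68.7, 45.1]
t10.75 case mm [146.1 392.2 270.4] Fcase [-0.2 -0.6 -0.7] w 0.0 q [50.5, 32.3, 52.9, 0.1, 94.9, 88.4]
 tool in case [[1.0, 0.004, -0.001], [0.004, -1.0, 0.001], [-0.001, -0.001, -1.0]]
t11.08 case mm [264.2 386.5 266.4] Fcase [ 0.7 -0.7 -1.4] w 0.2 q [50.3, 47.8, 23.3, -0.0, 109.1, 88.5]
 tool in case [[1.0, -0.002, -0.003], [-0.002, -1.0, 0.0], [-0.003, -0.0, -1.0]]
```

```bash

python3 -m handwheel '[[[0.03,-0.004,0,0],[0.03,0,0,0],[0,0,0,0]]]' |grep force
python3 st.py
python3 -m handwheel '[[[0.03,0,0,0],[0.03,0,0,0],[0.03,0,0,0],[0,0,0,0]]]' |grep force
python3 st.py
```

```text
ft_force: [-0.6, 0.7, 0.2]
t11.33 case mm [296.8 387.7 257. ] Fcase [0.2 0.9 0.2] w 0.0 q [50.4, 53.3, 12.9, 0.1, 113.3, 88.7]
 tool in case [[1.0, -0.001, 0.008], [-0.001, -1.0, 0.002], [0.008, -0.002, -1.0]]
ft_force: [-0.3, -0.4, 0.2]
t11.67 case mm [320. 380. 236.] Fcase [-0.5 -0.   0.2] w -0.1 q [49.8, 54.9, 12.9, 0.5, 108.8, 88.2]
 tool in case [[0.998, -0.001, 0.06], [-0.002, -1.0, 0.007], [0.06, -0.007, -0.998]]
```

```bash

python3 -m handwheel '[[[0.04,0,0,0],[0.04,0,0,0],[0.04,0,0,0],[0.04,0,0,0],[0.04,0,0,0]]]' |grep force
python3 st.py
python3 -m handwheel '[[[0.03,0,-0.04,0],[0.03,0,-0.04,0],[0.03,0,-0.04,0],[0.03,0,-0.04,0],[0.03,0,-0.04,0]]]' |grep force
python3 st.py
```

```text
ft_force: [0.1, -1.0, 0.7]
t12.08 case mm [364.3 365.6 198. ] Fcase [-0.7 -0.7  0.7] w -0.3 q [48.6, 57.9, 12.8, 1.5, 99.7, 87.2]
 tool in case [[0.986, 0.001, 0.168], [-0.002, -1.0, 0.017], [0.168, -0.017, -0.986]]
ft_force: [0.4, 0.4, 0.4]
t12.50 case mm [328.3 352.2 329. ] Fcase [ 0.6 -0.1  0.4] w 0.2 q [47.3, 48.7, 12.8, 2.6, 103.8, 86.4]
 tool in case [[0.967, 0.002, 0.256], [-0.004, -1.0, 0.024], [0.256, -0.024, -0.966]]
```

```bash

python3 -m handwheel '[[[0.04,-0.01,-0.02,0],[0.04,-0.01,-0.02,0],[0.04,-0.01,-0.02,0],[0.04,-0.01,-0.02,0],[0.04,-0.01,-0.02,0]]]' |grep force
python3 st.py
python3 -m handwheel '[[[0.04,-0.01,0,0],[0.04,-0.01,0,0],[0.04,-0.01,0,0],[0.04,-0.01,0,0],[0.04,-0.01,0,0]]]' |grep force
python3 st.py
```

```text
ft_force: [-0.2, -0.7, 0.0]
t12.92 case mm [327.2 381.  376.4] Fcase [-0.7 -0.3  0. ] w -0.0 q [49.1, 45.7, 12.8, 3.0, 100.5, 88.4]
 tool in case [[0.933, 0.006, 0.359], [-0.007, -0.999, 0.035], [0.359, -0.035, -0.933]]
ft_force: [-0.0, -0.6, 0.3]
t13.33 case mm [361.8 409.6 367.3] Fcase [-0.5 -0.3  0.3] w -0.1 q [51.1, 47.3, 12.8, 3.1, 92.3, 90.2]
 tool in case [[0.886, 0.012, 0.464], [-0.012, -0.999, 0.048], [0.464, -0.048, -0.885]]
```

```bash

python3 -m handwheel '[[[0.04,-0.005,0,0],[0.04,-0.005,0,0],[0.04,-0.005,0,0],[0.04,-0.005,0,0],[0.04,-0.005,0,0]]]' |grep force
python3 st.py
python3 -m handwheel '[[[0.04,0.01,-0.01,0],[0.04,0.01,-0.01,0],[0.04,0.01,-0.01,0],[0.04,0.01,-0.01,0],[0.04,0.01,-0.01,0]]]' |grep force
python3 st.py -150 -60 150
```

```text
ft_force: [-0.1, -0.4, -0.9]
t13.75 case mm [386.1 409.5 382. ] Fcase [-0.4 -0.1 -0.9] w -0.2 q [50.9, 47.3, 12.7, 4.1, 85.7, 90.0]
 tool in case [[0.826, 0.019, 0.563], [-0.019, -0.998, 0.062], [0.563, -0.061, -0.824]]
ft_force: [0.1, -0.1, -1.1]
t14.17 case mm [380.1 339.7 449.4] Fcase [-0.  -0.2 -1.1] w -0.1 q [45.2, 43.3, 12.7, 8.2, 84.1, 85.5]
 tool in case [[0.761, 0.024, 0.648], [-0.026, -0.997, 0.068], [0.648, -0.068, -0.759]]
 tool shift [-587.1  406.4 -143.4] mm
```

```bash

python3 -m handwheel '[[[-0.0395,0.028,-0.012,0],[-0.0395,0.028,-0.012,0],[-0.0395,0.028,-0.012,0],[-0.0395,0.028,-0.012,0],[-0.0395,0.028,-0.012,0]]]' |grep force
python3 -m handwheel '[[[-0.0395,0.028,-0.012,0],[-0.0395,0.028,-0.012,0],[-0.0395,0.028,-0.012,0],[-0.0395,0.028,-0.012,0],[-0.0395,0.028,-0.012,0]]]' |grep force
python3 st.py -155 -77 165
python3 -m handwheel '[[[-0.0395,0.028,-0.012,0],[-0.0395,0.028,-0.012,0],[0,0,0,0]]]' |grep force
python3 st.py -155 -77 165
```

```text
ft_force: [1.4, 0.4, 0.8]
ft_force: [1.2, 0.2, -0.6]
t15.00 case mm [ 82.3 117.5 302.3] Fcase [ 0.9 -0.9 -0.6] w -0.1 q [13.5, 13.7, 87.1, 34.6, 53.1, 36.9]
 tool in case [[0.762, 0.025, 0.647], [-0.024, -0.997, 0.067], [0.647, -0.067, -0.759]]
 tool shift [-265.1  197.2  -62.4] mm
ft_force: [0.8, 0.0, -0.1]
t15.25 case mm [ 17.8  68.3 269.3] Fcase [ 0.5 -0.6 -0.1] w 0.0 q [3.1, 12.2, 95.0, 40.5, 54.2, 22.6]
 tool in case [[0.765, 0.019, 0.644], [-0.03, -0.997, 0.065], [0.644, -0.069, -0.762]]
 tool shift [-194.9  148.9  -41.3] mm
```

```bash

python3 -m handwheel '[[[-0.036,0.03,-0.03,0],[-0.036,0.03,-0.01,0],[-0.036,0.03,0,0],[-0.036,0.03,0,0],[-0.036,0.03,0,0]]]' |grep force
python3 -m handwheel '[[[-0.015,0,0,0],[0,0,0,0],[0,0,0,0]]]' |grep force
python3 st.py -79 -77 84
```

```text
ft_force: [-0.1, -0.5, -0.2]
ft_force: [0.3, -0.1, 0.8]
t15.92 case mm [-124.1  -54.7  177.3] Fcase [ 0.1 -0.3  0.8] w 0.1 q [-22.7, 18.5, 104.9, 48.0, 59.4, -11.0]
 tool in case [[0.763, 0.024, 0.646], [-0.026, -0.997, 0.067], [0.646, -0.068, -0.761]]
 tool shift [-25.3  29.7  98.6] mm
```

```bash

python3 -m handwheel '[[[-0.028,0.012,0,0],[0,0.018,0,0],[0,0,0.03,0],[0,0,0.02,0],[0,0,0,0]]]' |grep force
python3 st.py -79 -77 84
python3 - <<'E'
from h import *
b,e=snap('side','s4');a,d=snap('top','t4')
B=cv2.resize(b[150:260,215:325],None,fx=4,fy=4,interpolation=cv2.INTER_CUBIC)
A=cv2.resize(a[150:240,190:280],(440,440),interpolation=cv2.INTER_CUBIC)
cv2.imwrite('pics/c4.png',np.hstack([A[:,:350],B])[...,::-1])
E
```

```text
ft_force: [-1.4, 0.0, 0.0]
t16.33 case mm [-110.1  -78.4  117.8] Fcase [-0.9  1.1  0. ] w -0.1 q [-21.8, 26.7, 104.7, 52.2, 54.0, -17.9]
 tool in case [[0.764, 0.029, 0.645], [-0.023, -0.997, 0.072], [0.645, -0.07, -0.761]]
 tool shift [ 1.9  1.9 45.8] mm
```

View pics/c4.png

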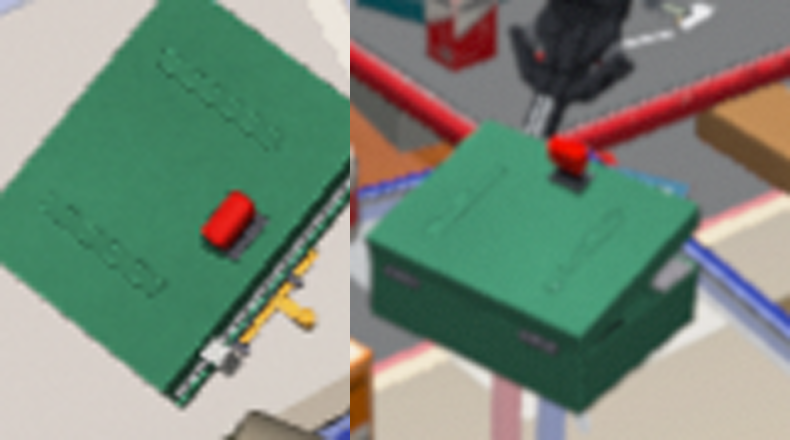

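```bash

python3 -m handwheel '[[[-0.001,0,0.015,0],[0,0,0,0]]]' |grep force
python3 -m handwheel '[[[-0.001,0,0.012,0],[0,0,0,0]]]' |grep force
python3 -m handwheel '[[[0,0,0.01,0],[0,0,0,0]]]' |grep force
python3 st.py -83 -77 84
```

```text
ft_force: [-1.3, -0.2, -0.4]
ft_force: [-0.6, 0.4, -1.7]
ft_force: [-1.3, -0.3, 0.1]
t16.93 case mm [-89.3 -76.8  88.4] Fcase [-1.   0.8  0.1] w 0.2 q [-19.1, 30.5, 104.8, 55.6, 50.0, -20.3]
 tool in case [[0.764, 0.027, 0.645], [-0.024, -0.997, 0.07], [0.645, -0.069, -0.761]]
 tool shift [1.9 0.7 7.4] mm
```

```bash

python3 -m handwheel '[[[0,0,0.006,0],[0,0,0,0]]]' |grep force
python3 st.py | head -1
python3 -m handwheel '[[[0,-0.01,0.0007,0],[0,-0.01,0.0007,0],[0,0,0,0]]]' |grep force
python3 st.py | head -1
python3 -m handwheel '[[[0,-0.004,0.0003,0],[0,-0.003,0.0002,0],[0,0,0,0]]]' |grep force
python3 st.py -83 -77 84
```

```text
ft_force: [-1.2, 0.4, 0.5]
t17.10 case mm [-85.6 -76.5  84. ] Fcase [-0.5  1.2  0.5] w -0.3 q [-18.6, 31.1, 104.7, 56.1, 49.5, -20.6]
ft_force: [-0.1, 0.5, -0.4]
t17.35 case mm [-85.7 -53.9  84.8] Fcase [ 0.3  0.4 -0.4] w 0.0 q [-17.7, 29.9, 107.5, 57.6, 48.1, -21.9]
ft_force: [1.1, -1.2, -0.2]
t17.60 case mm [-85.4 -49.   85. ] Fcase [-0.2 -1.6 -0.2] w 0.3 q [-17.4, 29.6, 108.2, 58.1, 47.6, -22.3]
 tool in case [[0.764, 0.027, 0.645], [-0.024, -0.997, 0.07], [0.645, -0.069, -0.761]]
 tool shift [ 1.8 28.   0.3] mm
```

```bash

python3 -m handwheel '[[[0,-0.003,0.0022,0],[0,-0.003,0.0002,0],[0,0,0,0]]]' |grep force
python3 -m handwheel '[[[0,-0.004,0.0003,0],[0,0,0,0]]]' |grep force
python3 -m handwheel '[[[0,-0.004,0.0003,0],[0,0,0,0]]]' |grep force
python3 -m handwheel '[[[0,-0.004,0.0003,0],[0,0,0,0]]]' |grep force
python3 -m handwheel '[[[0,-0.004,0.0003,0],[0,0,0,0]]]' |grep force
python3 st.py -83 -77 84
```

```text
ft_force: [-0.1, 0.1, 0.1]
ft_force: [0.4, -0.9, 0.3]
ft_force: [-0.5, -0.4, -0.2]
ft_force: [-0.3, 0.1, -0.0]
ft_force: [-0.2, 0.2, -0.1]
t18.52 case mm [-83.6 -26.7  83.6] Fcase [ 0.1  0.3 -0.1] w -0.1 q [-16.0, 28.8, 110.8, 60.2, 45.9, -23.8]
 tool in case [[0.764, 0.027, 0.645], [-0.024, -0.997, 0.07], [0.645, -0.069, -0.761]]
 tool shift [ 1.9 50.2 -3.4] mm
```

```bash

python3 -m handwheel '[[[0,-0.004,0.0003,0],[0,0,0,0]]]' |grep force
python3 -m handwheel '[[[0,-0.004,0.0003,0],[0,0,0,0]]]' |grep force
python3 -m handwheel '[[[0,-0.003,0.0002,0],[0,0,0,0]]]' |grep force
python3 -m handwheel '[[[0,-0.003,0.0002,0],[0,0,0,0]]]' |grep force
python3 st.py |head -1
```

```text
ft_force: [-0.7, -0.4, 0.4]
ft_force: [-0.5, 0.4, -0.3]
ft_force: [0.7, 0.2, -0.2]
ft_force: [0.7, -0.2, 1.0]
t19.18 case mm [-83.3 -13.   83.9] Fcase [ 0.2 -0.7  1. ] w 0.1 q [-15.2, 28.2, 112.5, 61.5, 45.0, -24.8]
```

```bash

python3 -m handwheel '[[[0,-0.003,0.0002,0],[0,0,0,0]]]' |grep force
python3 -m handwheel '[[[0,-0.003,0.0002,0],[0,0,0,0]]]' |grep force
python3 -m handwheel '[[[0,-0.003,0.0002,0],[0,0,0,0]]]' |grep force
python3 -m handwheel '[[[0,-0.003,0.0002,0],[0,0,0,0]]]' |grep force
python3 st.py |head -1
```

```text
ft_force: [1.7, -2.4, -0.8]
ft_force: [1.0, -0.8, -1.5]
ft_force: [3.1, -0.5, 0.5]
ft_force: [1.8, -1.7, 1.4]
t19.85 case mm [-83.1  -0.9  84.2] Fcase [-0.2 -2.4  1.4] w 0.1 q [-14.5, 27.7, 113.8, 62.6, 44.2, -25.5]
```

```bash

python3 -m handwheel '[[[0,-0.003,0.0002,0],[0,0,0,0]]]' |grep force
python3 -m handwheel '[[[0,-0.002,0.0001,0],[0,0,0,0]]]' |grep force
python3 -m handwheel '[[[0,-0.002,0.0001,0],[0,0,0,0]]]' |grep force
python3 st.py |head -1
```

```text
ft_force: [2.3, -0.0, 1.3]
ft_force: [2.3, -1.3, -0.1]
ft_force: [4.3, -2.0, -0.8]
t20.35 case mm [-83.1   5.9  84.2] Fcase [ 1.1 -4.7 -0.8] w 0.2 q [-14.1, 27.4, 114.6, 63.2, 43.7, -26.0]
```

```bash

python3 -m handwheel '[[[0,-0.002,0.0001,0],[0,0,0,0]]]' |grep force
python3 -m handwheel '[[[0,-0.0015,0.0001,0],[0,0,0,0]]]' |grep force
python3 st.py |head -1
```

```text
ft_force: [3.1, -2.4, -0.8]
ft_force: [3.1, -1.9, -0.8]
t20.68 case mm [-83.1   9.5  84.3] Fcase [ 0.4 -3.6 -0.8] w 0.2 q [-13.9, 27.2, 115.0, 63.6, 43.5, -26.2]
```

```bash

python3 -m handwheel '[[[0,-0.0015,0.0001,0],[0,0,0,0]]]' |grep force
python3 -m handwheel '[[[0,-0.0015,0.0001,0],[0,0,0,0]]]' |grep force
python3 st.py |head -1
```

```text
ft_force: [2.6, -1.6, -0.9]
ft_force: [4.6, -5.3, -0.8]
t21.02 case mm [-83.   11.6  84.4] Fcase [-1.3 -6.9 -0.8] w 0.1 q [-13.7, 27.1, 115.3, 63.9, 43.2, -26.4]
```

```bash

python3 -m handwheel '[[[0,-0.001,0.0001,0],[0,0,0,0]]]' |grep force
python3 st.py |head -1
python3 -m handwheel '[[[0,-0.001,0.0001,0],[0,0,0,0]]]' |grep force
python3 st.py |head -1
```

```text
ft_force: [5.5, -6.0, -1.6]
t21.18 case mm [-82.9  11.9  84.5] Fcase [-1.3 -8.1 -1.6] w 0.3 q [-13.6, 27.0, 115.4, 64.0, 43.1, -26.5]
ft_force: [7.3, -6.8, -1.7]
t21.35 case mm [-82.9  12.2  84.5] Fcase [ -0.8 -10.   -1.7] w -0.0 q [-13.6, 27.0, 115.5, 64.1, 43.0, -26.5]
```

```bash

python3 -m handwheel '[[[0,-0.0015,0.0001,0],[0,0,0,0]]]' |grep force
python3 st.py |head -1
python3 -m handwheel '[[[0,-0.001,0.0001,0],[0,0,0,0]]]' |grep force
python3 st.py |head -1
```

```text
ft_force: [8.9, -11.0, -3.5]
t21.52 case mm [-82.9  12.8  84.5] Fcase [ -3.1 -13.8  -3.5] w 0.3 q [-13.5, 27.0, 115.6, 64.3, 42.8, -26.6]
ft_force: [10.6, -11.0, -2.9]
t21.68 case mm [-82.9  13.   84.6] Fcase [ -2.1 -15.2  -2.9] w -0.6 q [-13.5, 26.9, 115.7, 64.4, 42.7, -26.7]
```

```bash

python3 -m handwheel '[[[0,0.006,-0.0004,0],[0,0.008,-0.0006,0],[0,0,-0.006,0],[0,0,0,0]]]' |grep force
python3 st.py |head -1
python3 -m handwheel '[[[0.0035,0,-0.0022,0],[0,0,0,0]]]' |grep force
python3 -m handwheel '[[[0.0035,0,-0.0022,0],[0,0,0,0]]]' |grep force
python3 -m handwheel '[[[0.0035,0,-0.0022,0],[0,0,0,0]]]' |grep force
python3 st.py |head -1
```

```text
ft_force: [0.1, 0.5, -0.4]
t22.02 case mm [-87.3   2.6  89.1] Fcase [ 0.5  0.2 -0.4] w 0.1 q [-14.9, 26.7, 114.4, 62.0, 44.6, -25.2]
ft_force: [-2.5, -2.7, -0.6]
ft_force: [-4.9, -3.3, -0.4]
ft_force: [-4.7, -3.2, -0.2]
t22.52 case mm [-83.4   2.6 100.8] Fcase [-5.5  1.7 -0.2] w -0.1 q [-14.3, 25.4, 113.3, 60.1, 45.5, -21.9]
```

```bash

python3 - <<'E'
from h import *
b,e=snap('side','s5');a,d=snap('top','t5')
B=cv2.resize(b[150:260,215:325],None,fx=4,fy=4,interpolation=cv2.INTER_CUBIC)
A=cv2.resize(a[150:240,190:280],(440,440),interpolation=cv2.INTER_CUBIC)
cv2.imwrite('pics/c5.png',np.hstack([A[:,:350],B])[...,::-1])
exec(open('st.py').read().split('if __name__')[0])
# lid plane angle from top depth
c=env.camera_params('top');K=np.array(c['K']);R=cv2.Rodrigues(np.array(c['rvec'],float))[0];t=np.array(c['tvec']).ravel()
for n in('t4','t5'):
    d=np.load('pics/%s.npy'%n);v,u=np.mgrid[:384,:512];P=np.stack([(u-K[0,2])/K[0,0]*d,(v-K[1,2])/K[1,1]*d,d],-1)
    Q=((P-t)@R-C)@RC*1000
    m=(abs(Q[...,1]-60)<35)&(Q[...,0]>-45)&(Q[...,0]<60)&(Q[...,2]>80)&(Q[...,2]<190)
    print(n,m.sum(),np.arctan(np.polyfit(Q[m][:,0],Q[m][:,2],1)[0]))
E
```

```text
t4 734 -0.22749557317059566
t5 732 -0.2956374499054292
```

View pics/c5.png

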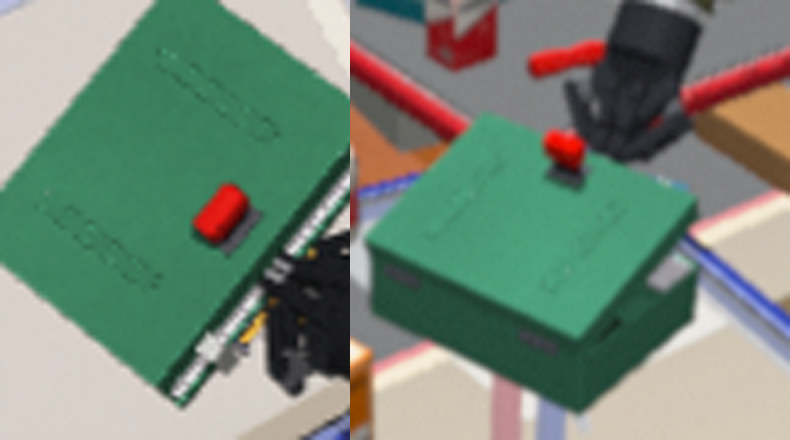

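```bash

python3 -m handwheel '[[[0.0035,0,-0.0022,0],[0.0035,0,-0.0022,0],[0,0,0,0]]]' |grep force
python3 -m handwheel '[[[0.0035,0,-0.0022,0],[0.0035,0,-0.0022,0],[0,0,0,0]]]' |grep force
python3 -m handwheel '[[[0.0035,0,-0.002,0],[0.0035,0,-0.002,0],[0,0,0,0]]]' |grep force
python3 st.py |head -1
```

```text
ft_force: [-3.3, -1.6, -1.5]
ft_force: [-1.6, -0.1, -1.1]
ft_force: [-2.2, -0.2, -1.6]
t23.37 case mm [-75.   -0.2 124.6] Fcase [-1.5  1.6 -1.6] w 0.4 q [-13.4, 23.0, 110.8, 56.6, 47.4, -15.8]
```

```bash

python3 -m handwheel '[[[0.0078,-0.0004,-0.003,0],[0.0078,-0.0004,-0.003,0],[0.0078,-0.0004,-0.003,0]]]' |grep force
python3 -m handwheel '[[[0.0082,-0.0003,-0.0014,0],[0.0082,-0.0003,-0.0014,0],[0.0082,-0.0003,-0.0014,0],[0.0082,-0.0003,-0.0014,0]]]' |grep force
python3 st.py |head -1
python3 - <<'E'
from h import *
b,e=snap('side','s6');a,d=snap('top','t6')
B=cv2.resize(b[130:250,215:325],None,fx=4,fy=4,interpolation=cv2.INTER_CUBIC)
A=cv2.resize(a[140:240,190:280],(432,480),interpolation=cv2.INTER_CUBIC)
cv2.imwrite('pics/c6.png',np.hstack([A[:,:350],B])[...,::-1])
E
```

```text
ft_force: [0.8, -0.7, -3.4]
ft_force: [-0.6, -0.9, -3.8]
t23.95 case mm [-41.8  -0.2 171.8] Fcase [-1.1 -0.1 -3.8] w -0.3 q [-9.2, 19.7, 104.1, 50.6, 50.7, -2.5]
```

View pics/c6.png

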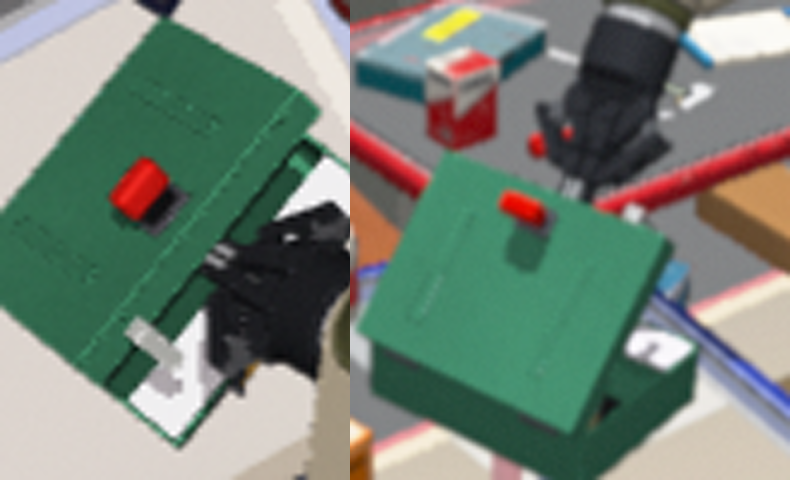

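```bash

python3 -m handwheel '[[[0.0083,-0.0002,0.0003,0],[0.0083,-0.0002,0.0003,0],[0.0083,-0.0002,0.0003,0],[0.0081,-0.0001,0.0019,0]]]' |grep force
python3 -m handwheel '[[[0.0081,-0.0001,0.0019,0],[0.0081,-0.0001,0.0019,0],[0.0081,-0.0001,0.0019,0]]]' |grep force
python3 st.py |head -1
python3 -m handwheel '[[[0.0076,0.0001,0.0035,0],[0.0076,0.0001,0.0035,0],[0.0076,0.0001,0.0035,0],[0,0,0,0]]]' |grep force
python3 st.py |head -1
python3 - <<'E'
from h import *
exec(open('st.py').read().split('if __name__')[0])
b,e=snap('side','s7')
c=env.camera_params('side');K=np.array(c['K']);R=cv2.Rodrigues(np.array(c['rvec'],float))[0];t=np.array(c['tvec']).ravel()
d=e;v,u=np.mgrid[:384,:512];P=np.stack([(u-K[0,2])/K[0,0]*d,(v-K[1,2])/K[1,1]*d,d],-1)
Q=((P-t)@R-C)@RC*1000
m=(abs(abs(Q[...,1])-60)<35)&(Q[...,0]>-20)&(Q[...,0]<140)&(Q[...,2]>105)&(Q[...,2]<215)&(b[...,1]>b[...,0].astype(int)+20)
print(m.sum(),np.pi/2+np.arctan(np.polyfit(Q[m][:,2],Q[m][:,0],1)[0]), Q[m].min(0),Q[m].max(0))
E
```

```text
ft_force: [-2.2, -2.7, 0.7]
ft_force: [-1.3, -1.9, -2.7]
t24.63 case mm [7.200e+00 2.000e-01 2.018e+02] Fcase [-2.3 -0.2 -2.7] w 0.2 q [-3.6, 20.2, 96.5, 46.5, 51.9, 8.5]
ft_force: [-0.1, 0.1, -0.4]
t24.97 case mm [3.26e+01 2.00e-01 2.09e+02] Fcase [-0.   0.2 -0.4] w -0.1 q [-1.1, 21.3, 93.0, 45.1, 51.8, 12.5]
1247 1.3062409575478544 [ 67.31454743 -94.91331158 105.16903559] [106.39019832  94.95321734 214.97323678]
```

```bash

python3 -m handwheel '[[[0.0074,0.0001,0.0038,0],[0.0072,0.0001,0.0042,0],[0.007,0.0001,0.0045,0],[0.0067,0.0002,0.0049,0],[0,0,0,0]]]' |grep force
python3 st.py |head -1
cat > ang.py <<'E'
from st import *
import sys
b,e=snap('side',sys.argv[1])
c=env.camera_params('side');K=np.array(c['K']);R=cv2.Rodrigues(np.array(c['rvec'],float))[0];t=np.array(c['tvec']).ravel()
d=e;v,u=np.mgrid[:384,:512];P=np.stack([(u-K[0,2])/K[0,0]*d,(v-K[1,2])/K[1,1]*d,d],-1)
Q=((P-t)@R-C)@RC*1000
m=(abs(abs(Q[...,1])-60)<35)&(Q[...,0]>-20)&(Q[...,0]<140)&(Q[...,2]>105)&(Q[...,2]<215)&(b[...,1]>b[...,0].astype(int)+20)
print(m.sum(),np.pi/2+np.arctan(np.polyfit(Q[m][:,2],Q[m][:,0],1)[0]))
E
python3 ang.py s8
```

```text
ft_force: [-0.4, 0.2, -0.2]
t25.43 case mm [ 65.7   0.4 213.8] Fcase [-0.   0.4 -0.2] w 0.2 q [2.0, 23.3, 88.7, 43.4, 51.6, 17.2]
1073 1.5122019615589237
```

```bash

python3 -m handwheel '[[[0.004,0,0.0034,0],[0.004,0,0.0034,0],[0,0,0,0]]]' |grep force
python3 ang.py s9
```

```text
ft_force: [-0.2, 0.8, -0.4]
1027 1.5605907909496985
```

```bash

python3 -m handwheel '[[[0.0028,0,0.0024,0],[0,0,0,0]]]' |grep force
python3 st.py|head -1
python3 -m handwheel '[[[-0.015,0,-0.013,0],[-0.023,0,-0.02,0],[-0.023,0,-0.02,0],[-0.02,0,-0.03,0],[0,0,0,0]]]' |grep force
python3 -m handwheel '[[[-0.023,0,-0.02,0],[-0.015,0,-0.03,0],[0,0,0,0],[0,0,0,0]]]' |grep force
python3 st.py|head -1
python3 ang.py s10
python3 - <<'E'
from h import *
b=cv2.imread('pics/s10.png');a,d=snap('top','t10')
cv2.imwrite('pics/c10.png',np.hstack([cv2.resize(a[60:260,100:320],None,fx=1.8,fy=1.8)[...,::-1],cv2.resize(b[110:310,130:350],None,fx=1.8,fy=1.8)]))
E
```

```text
ft_force: [-0.4, -1.7, -0.1]
t25.95 case mm [ 78.7   0.6 213.5] Fcase [-1.6 -0.7 -0.1] w 0.1 q [3.1, 24.2, 87.0, 42.8, 51.4, 18.9]
ft_force: [0.6, -1.3, 0.2]
ft_force: [0.8, 0.3, 0.8]
t26.70 case mm [-98.6  -6.6 238.8] Fcase [ 0.7 -0.4  0.8] w -0.0 q [-17.0, 10.9, 103.0, 45.0, 62.3, 0.9]
1005 1.5848624655407995
```

View pics/c10.png

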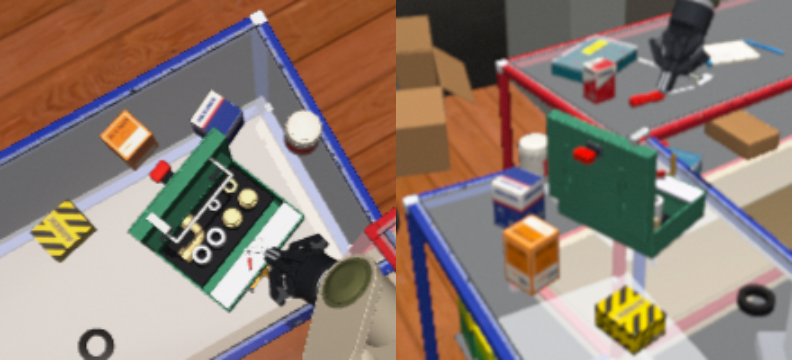

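```bash
python3 - <<'E'
from rig import env
import cv2,numpy as np
a=cv2.imread('pics/top0.png').astype(int);b=cv2.imread('pics/t10.png').astype(int)
for n,(u,v) in dict(box0=(220,122),box3=(171,136),spin=(269,132),belt=(135,187),tape=(153,252),screw=(366,208),box2=(372,170)).items():
    print(n,abs(a-b)[v-12:v+12,u-12:u+12].mean().round(1))
env.close_job()
E
```

```text
box0 3.1
box3 1.9
spin 7.0
belt 1.9
tape 2.6
screw 2.7
box2 2.3
the job is handed in; nothing more can be done
```

The case is open and handed in: the lid stands upright on its own and the gripper is clear, after about 27 s of the 72 s allowed.

| Step | What the checks showed |
|---|---|
| Bolt drawn back | It reached its stop at about 10 N. |
| Lid raised to the catch | I raised it until the force climbed sharply. The last step reached about 23 N (26 N counting sideways force), right at the 25 N limit, so I may have slightly overloaded the catch. I then let the lid down several mm before touching the lever. |
| Red lever pushed left | I felt it under the lid edge and pushed it about 20 mm to its stop. Peak force was about 15 N against the 30 N limit. The lid then passed the catch angle with only 2 to 6 N, so the catch had released. |
| Lid swung upright | I pushed it open from under its front edge with closed fingers, then withdrew. With the gripper away, it measured 1.585 rad. |

- **Tilting the tool:** the move command cannot tilt the tool, so I got the 40° tilt by driving the arm against its reach limit in free air.
- **Other objects:** before-and-after top images match for the cartons, tape and screwdriver. The filter canister's patch changed slightly more than the rest. I didn't measure its position, but it looks in place in the last picture, and the change may just be the open lid's shading.

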